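# Clear saucer shards into the waste drawer

### The arm

A 6-joint arm with a two-finger parallel gripper is mounted at the origin on the work surface. World frame = base frame: x ahead of the robot, y to its left, z up, the work surface at z = 0. Lengths are in m, angles in rad, forces in N, time in s.
With the tool pointing down it reaches from about 0.35 to 0.975 m from the base axis. Payload 17.4 kg.
Tool frame: the origin (TCP) lies on the centre line of the jaws, within the pads' length; the fingertips stand 22 mm ahead of it and the grasp point (between the pads) lies 3 mm ahead of it; z points along the fingers, y is the line along which they close (so a half turn about z gives the same grasp; the last joint's range is limited). The gripper opens to 85 mm and grips with 20 to 120 N. Pads are 22 mm wide; open, the fingers measure 114 mm over their backs; the gripper's body (76 mm by 85 mm) begins 54 mm behind the grasp point. The pads swing forward as they close: fully open they stand 13 mm farther back than shut.
Start: joints at [-1.205, 0.116, 1.442, -0, 1.584, -0.038], TCP at [0.265, -0.621, 0.253] pointing down, gripper open.
Joint ranges: [-2.83, 2.83], [-0.83, 2.19], [0.07, 2.5], [-1.14, 4.28], [0.01, 3], [-2.97, 2.97]. Speed limits (rad/s): [1.89, 1.89, 2.22, 3.14, 3.14, 3.14].

### API

Orientations are given as a unit quaternion [x, y, z, w].
In Python, from rig import monitor, cams, job gives the robot as it stands. The module is installed in compiled form; this text tells all that it offers.
- The arm moves only by the shell command python3 -m handwheel 'ROWS' [FORCE]. ROWS is a JSON object of lists of equal length, an entry for each row: "grip": the opening, from 0 (shut) to 1 (fully open); "linear": the shift along the world's x, y, z in mm, a list of three; "delta_rot": the turn, a rotation vector about the world's x, y, z in rad, a list of three. In form: {"grip": [grip, ...], "linear": [[dx, dy, dz], ...], "delta_rot": [[rx, ry, rz], ...]}. A call has 1 to 12 rows; each row is the pose to reach, as a shift and turn from the pose commanded when the call began; what a row does not reach only later rows make up. A row lasts 1/10 s, in which the tool goes at most 50 mm and 8.59 degrees, less where a joint would pass 70% of its speed; a pose out of reach is approached as far as the arm can. A call with a gripper value outside its range is refused whole. The fingers move at their own pace and stop on an object; FORCE is the grip in N (left out, the last holds). Time passes only in rows, so rows that repeat a pose let the fingers close. It gives the time, the measured TCP pose, the force, the opening and the grip force at its end, in the units of the state.
- monitor.state(): the state, without advancing time (a new reading comes with each control period).
- cams.camera(name): name is "scene" or "side" or "wrist"; returns the picture (384x512x3 uint8, red, green, blue); there is no depth.
- cams.calibration(name): a dict with "K" (3x3 intrinsics, pixels), "dist_coeffs" ([k1, k2, p1, p2, k3] as OpenCV has them; the pictures are not rectified), "R" (3x3) and "t" (3): a world point X has camera coordinates R X + t; the wrist camera has in their place "T_tool_cam" (4x4, takes a point from camera to tool coordinates, whose origin is the TCP and whose axes are the flange's). Camera axes: x right, y down, z forward; pixel columns grow to the right and rows downward; lengths in m; the calibration is good to about 2 mm. A picture is of the moment at which its call begins: read the wrist's pose just before it. calibration takes no time and is no camera call.
- job.finish_job(): hands the job in; it is judged then, once.
Trained networks look in the newest picture that a camera, given by its name, has taken for a name from the list of things; names that differ only in an ending like _2 or _b are one class to them, and where a whole thing is asked for, a point or a joint stands for the part that bears it (a point fixed in the world has none). Each returns a list of dicts, best first, with "score" (0 to 1); they miss things now and then, are a little off and sometimes report something else, mostly with a low value. They report only what shows in the picture. A call takes as long as a camera call.
- cams.find_in(camera, query): "location" ([row, column] in pixels, amid what is visible of it).
- cams.mark_of(camera, query): "location" ([row, column] in pixels: a listed point, or the origin of a listed thing).
The state is a dict: "time_s": time; "joints": joint angles; "dq": joint speeds; "joint_efforts": joint torques, N m; "eef_pos": TCP position; "orientation": TCP orientation; "wrist_force": force on the tool from outside, world axes, zero at the start; "wrist_torque": the same for the moment, N m; "gripper_width": opening from 0.0 (shut) to 1.0 (fully open); "grip_force": force on a finger pad.
Only numpy, scipy, OpenCV 4.12 (cv2) and the standard library are available. Lean on these libraries where they do the work, as an engineer would, in place of code of your own. Each camera call takes 0.05 s, during which the arm holds its last target. There are 200 camera calls.

### The job

Pull the drawer of the wooden waste box well out by its handle (about 10 cm), then use the red scraper block to sweep all three broken saucer shards off the top of the box so that they drop into the open drawer. The shards are sharp: touch them only with the scraper, never with the gripper. Finally stand the scraper back on the white ledge on its red blade, leave the drawer pulled out with the shards in it, and do not move the other things on the ledge.

Things in the scene. Friction and masses are not known exactly. Their poses are not given: they have to be found in the camera images.
- waste_box: Wooden box, 200 long (its x) x 170 wide (its y) x 100 mm high, fixed to the ledge. Origin: centre of its underside. Its drawer front faces its own -x. Its flat top, the deck, is 100 mm above the ledge, open at both x ends (x = -100 and +100 mm) and edged along y = +-75 to +-85 mm by dark lips 10 mm high.
- deck (a point): Centre of the deck surface (top of the waste box), axes as the box: -x towards the drawer front.
- drawer (a joint): How far the drawer is pulled out, in m: 0 closed, 0.13 fully out; it slides along the box's -x and stays where it is left (about 2 N of friction).
- drawer_handle (a point): Middle of the drawer's horizontal steel bar handle: 10 mm thick bar, 96 mm long along y, centre 72 mm above the ledge and 28 mm below the deck. The drawer front behind it (towards +x) is 42 mm from the bar's centre line and reaches 86 mm above the ledge; two end posts at y = +-48 mm join bar and front. It moves with the drawer; axes as the box.
- drawer_in (a point): Centre of the drawer's inner floor, 18 mm above the ledge; moves with the drawer, axes as the box. The tray is 175 mm long (x) by 136 mm wide (y) inside, with 58 mm high walls, open on top; the part pulled out beyond the box's front end is uncovered.
- scraper: Scraper block standing loose on the ledge: red blade 44 (x) x 120 (y) x 18 mm high, on it a black grip 26 (x) x 84 (y) mm rising to 71 mm above the blade's underside. Origin: centre of the blade's underside; z up. 160 g. Symmetric under a half turn.
- shard1: White piece of broken saucer lying on the deck, about 26 x 20 x 7 mm, 13 g. Origin: centre of its underside.
- shard2: White piece of broken saucer lying on the deck, about 26 x 20 x 7 mm, 13 g. Origin: centre of its underside.
- shard3: White piece of broken saucer lying on the deck, about 26 x 20 x 7 mm, 13 g. Origin: centre of its underside.
- tamper_stand: Bystander: black plastic stand 90 x 80 mm with a steel tamper, 102 mm high, fixed. Origin: centre of its underside. It and the scraper may be on either side of the waste box.
- cup_rack: Bystander: chrome rack 160 x 235 mm, 43 mm high, six slots, fixed. Origin: centre of its underside.
- cup1: Bystander: white demitasse cup, 60 mm wide, 56 mm high, in the rack. Origin: centre of its underside.
- cup2: Bystander: white demitasse cup, 60 mm wide, 56 mm high, in the rack. Origin: centre of its underside.
- milk_jug: Bystander: steel milk jug 90 mm wide, 105 mm high. Origin: centre of its underside.
- saucers: Bystander: stack of four saucers, 124 mm wide, 40 mm high. Origin: centre of its underside.
- sugar_jar: Bystander: amber glass jar with black lid, 84 mm wide, 120 mm high. Origin: centre of its underside.

How it is judged:
On the way, in this order (a step that is already met when the one before it is completed fails the run):
1. the drawer is pulled out by more than 85 mm (value of joint drawer above 0.085 m), for 0.2 s.
2. the scraper has been brought onto the deck (origin over the deck and less than 20 mm above it) (x of scraper in the frame of deck between -0.13 and 0.11 m and y of scraper in the frame of deck between -0.07 and 0.07 m and z of scraper in the frame of deck between -0.01 and 0.02 m), for 0.1 s.
3. all three shards lie in the drawer (x of shard1 in the frame of drawer_in between -0.088 and 0.088 m and y of shard1 in the frame of drawer_in between -0.07 and 0.07 m and z of shard1 in the frame of drawer_in between -0.008 and 0.045 m and x of shard2 in the frame of drawer_in between -0.088 and 0.088 m and y of shard2 in the frame of drawer_in between -0.07 and 0.07 m and z of shard2 in the frame of drawer_in between -0.008 and 0.045 m and x of shard3 in the frame of drawer_in between -0.088 and 0.088 m and y of shard3 in the frame of drawer_in between -0.07 and 0.07 m and z of shard3 in the frame of drawer_in between -0.008 and 0.045 m), for 0.2 s.
At the end, for the whole second after the job is handed in: The drawer is still out by more than 85 mm, all three shards lie inside its tray (origins within its walls and less than 45 mm above its floor) and at rest, and the released scraper stands at rest on its blade on the ledge (underside less than 12 mm above it, tilt under 0.15 rad) (all of step 3 and value of joint drawer above 0.085 m and linear speed of each of shard1, shard2, shard3, scraper below 0.03 m/s and height (world z) of scraper below 0.012 m and angle between scraper's own z axis and vertical below 0.15 rad); the robot touches nothing.
It fails at once if the gripper or arm touches a shard (contact force between any of the fingers, the arm and shard1 above 0.5 N or contact force between any of the fingers, the arm and shard2 above 0.5 N or contact force between any of the fingers, the arm and shard3 above 0.5 N).
It fails at once if a cup, the milk jug, the saucers or the sugar jar is moved by more than 25 mm (distance of any of cup1, cup2, milk_jug, saucers, sugar_jar from where it was at the start of the episode above 0.025 m).
It also fails if it takes over 64 s, if anything falls off the work surface, if the arm or the gripper's body presses on something with over 40 N, if the wrist force passes 120 N, or if a joint passes its speed limit or range.

## Working session

There is one attempt and no reset: what is moved stays moved. The work goes in short steps, Python scripts to look and compute and a shell command to move; the robot and the scene stay as the last step left them, time stands still between calls to the robot, and variables do not carry over. Pictures are saved under pics/ and viewed, at most 12 in all, crops included, and the job is handed in when it is done.

```bash
mkdir -p pics; cat > h.py <<'E'
import numpy as np, cv2
from rig import monitor, cams, job
from scipy.spatial.transform import Rotation as Rn
def snap(cam,fn=None):
    s=monitor.state(); im=cams.camera(cam)
    if fn: cv2.imwrite('pics/'+fn,im[:,:,::-1])
    return s,im
def cal(cam,s=None):
    c=cams.calibration(cam)
    K=np.array(c['K']);d=np.array(c['dist_coeffs'])
    if 'R' in c: return K,d,np.array(c['R']),np.array(c['t'])
    T=np.eye(4);T[:3,:3]=Rn.from_quat(s['orientation']).as_matrix();T[:3,3]=s['eef_pos']
    M=np.linalg.inv(T@np.array(c['T_tool_cam']));return K,d,M[:3,:3],M[:3,3]
def ray(cam,rc,z,s=None):
    K,d,R,t=cal(cam,s)
    u=cv2.undistortPoints(np.array([[[rc[1],rc[0]]]],float),K,d)[0,0]
    v=R.T@np.array([u[0],u[1],1]);o=-R.T@t
    return o+v*(z-o[2])/v[2]
def proj(cam,P,s=None):
    K,d,R,t=cal(cam,s)
    return cv2.projectPoints(np.array(P,float).reshape(-1,1,3),cv2.Rodrigues(R)[0],t,K,d)[0][:,0]
E
python3 - <<'E'
from h import *
np.set_printoptions(precision=3,suppress=True)
ims=[]
Z=dict(waste_box=0,deck=.1,drawer_handle=.072,scraper=0,shard1=.1,tamper_stand=0,milk_jug=0,saucers=0,sugar_jar=0,cup_rack=0)
for c in ['scene','side']:
    s,im=snap(c,c+'.png');ims.append(im)
    for q,z in Z.items():
        for r in cams.mark_of(c,q)[:4 if q=='shard1' else 2]:
            if r['score']>.3: print(c,q,round(r['score'],2),np.round(r['location']),ray(c,r['location'],z)[:2])
print(s['orientation'],s['time_s'])
E
```

```text
scene waste_box 0.66 [186. 372.] [0.486 0.408]
scene waste_box 0.64 [190. 289.] [0.525 0.136]
scene deck 0.72 [166. 288.] [0.517 0.126]
scene drawer_handle 0.73 [164. 239.] [ 0.488 -0.024]
scene scraper 0.85 [182. 149.] [ 0.518 -0.32 ]
scene shard1 0.54 [175. 286.] [0.553 0.12 ]
scene shard1 0.51 [168. 268.] [0.528 0.067]
scene shard1 0.51 [164. 293.] [0.507 0.142]
scene tamper_stand 0.75 [185. 374.] [0.484 0.416]
scene milk_jug 0.96 [232. 123.] [ 0.722 -0.35 ]
scene saucers 0.79 [257. 315.] [0.772 0.211]
scene sugar_jar 0.92 [234. 384.] [0.68  0.418]
scene cup_rack 0.73 [253. 192.] [ 0.781 -0.136]
side waste_box 0.89 [263. 260.] [0.52  0.138]
side deck 0.87 [237. 264.] [0.517 0.132]
side scraper 0.81 [170. 364.] [ 0.525 -0.328]
side shard1 0.59 [220. 278.] [0.527 0.073]
side shard1 0.59 [248. 264.] [0.495 0.154]
side shard1 0.57 [227. 260.] [0.541 0.118]
side tamper_stand 0.72 [357. 176.] [0.488 0.414]
side milk_jug 0.82 [139. 319.] [ 0.718 -0.354]
side saucers 0.8 [229. 173.] [0.755 0.219]
side saucers 0.31 [220. 275.] [0.584 0.013]
side sugar_jar 0.81 [296. 119.] [0.686 0.422]
side sugar_jar 0.31 [178. 254.] [ 0.741 -0.067]
side cup_rack 0.7 [296. 118.] [0.687 0.424]
side cup_rack 0.59 [158. 259.] [ 0.791 -0.144]
[ 0.98   0.201  0.    -0.   ] 0.55
```

View pics/scene.png

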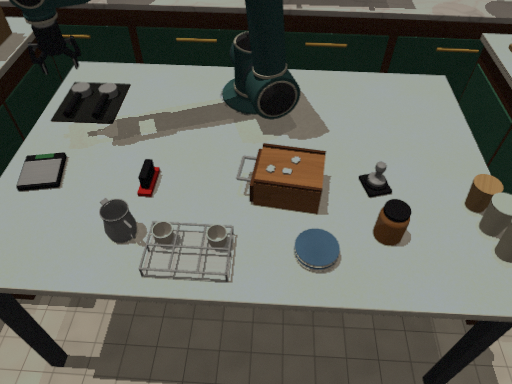

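View pics/side.png

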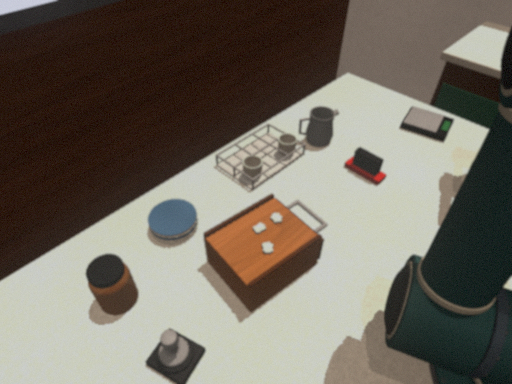

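The handle faces -y (scene pixel ~(239,164)), the scraper is at about (150,180), and three shards lie on the deck. I'll go over the front of the box for a wrist view.

```bash
python3 -m handwheel '{"grip":[1,1,1,1,1,1,1,1,1,1,1,1],"linear":[[205,560,150],[205,560,150],[205,560,150],[205,560,150],[205,560,150],[205,560,150],[205,560,150],[205,560,150],[205,560,150],[205,560,150],[205,560,150],[205,560,150]],"delta_rot":[[0,0,-0.59],[0,0,-0.59],[0,0,-0.59],[0,0,-0.59],[0,0,-0.59],[0,0,-0.59],[0,0,-0.59],[0,0,-0.59],[0,0,-0.59],[0,0,-0.59],[0,0,-0.59],[0,0,-0.59]]}'
python3 -m handwheel '{"grip":[1,1,1],"linear":[[0,0,0],[0,0,0],[0,0,0]],"delta_rot":[[0,0,0],[0,0,0],[0,0,0]]}'
cat > look.py <<'E'
import sys
from h import *
np.set_printoptions(precision=3,suppress=True)
s,im=snap('wrist',sys.argv[1])
print(s['time_s'],np.array(s['eef_pos']),np.array(s['orientation']),np.array(s['joints']))
Z=dict(deck=.1,drawer_handle=.072,drawer_in=.018,scraper=0,shard1=.1)
for q in sys.argv[2:]:
    for r in cams.mark_of('wrist',q)[:4 if 'shard' in q else 1]:
        if r['score']>.25: print(q,round(r['score'],2),np.round(r['location'],1),ray('wrist',r['location'],Z[q],s)[:2])
E
python3 look.py w1.png deck drawer_handle shard1
```

```text
time_s: 2.3
eef_pos: [0.4653, -0.0723, 0.4005]
orientation: [0.996, -0.093, 0.0, 0.0]
wrist_force: [0.9, -0.5, 0.5]
gripper_width: 1.003
grip_force: 0.0
time_s: 2.6
eef_pos: [0.465, -0.0749, 0.3994]
orientation: [0.996, -0.093, -0.0, 0.0]
wrist_force: [-1.2, -1.5, 0.0]
gripper_width: 0.997
grip_force: 0.0
2.6 [ 0.465 -0.075  0.399] [ 0.996 -0.093 -0.     0.   ] [-0.214 -0.328  1.617 -0.     1.853  1.544]
deck 0.65 [145.5 108.7] [0.522 0.137]
drawer_handle 0.78 [138.5 210.9] [ 0.501 -0.014]
shard1 0.66 [163.5 108. ] [0.496 0.147]
shard1 0.63 [133.8 112.7] [0.538 0.125]
shard1 0.58 [128.6 147.1] [0.535 0.072]
```

View pics/w1.png

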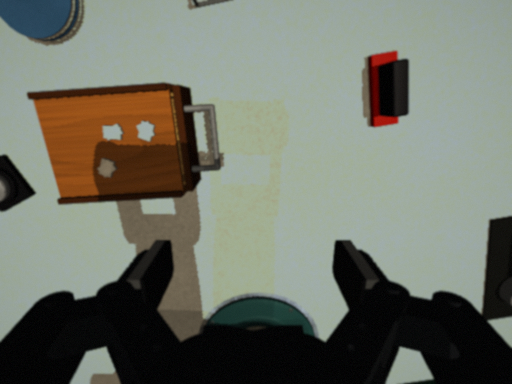

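Wrist view: the handle bar runs from (210,106) to (218,168), the shards are at (112,132), (146,131) and (106,168), and the scraper is at (385,88).

```bash
python3 - <<'E'
from h import *
np.set_printoptions(precision=3,suppress=True)
s=monitor.state()
def w(c,r,z): return ray('wrist',(r,c),z,s)[:2]
for n,c,r,z in [('bar1',211,107,.072),('bar2',218,166,.072),('lipUb',30,94,.11),('lipUf',182,84,.11),('lipLb',60,202,.11),('lipLf',185,194,.11),
 ('grip1',396,61,.071),('grip2',408,60,.071),('grip3',408,114,.071),('grip4',394,117,.071),('bl1',369,56,.018),('bl2',372,126,.018),('bl3',397,122,.018),('bl4',397,53,.018)]:
    print(n,w(c,r,z))
im=cv2.imread('pics/w1.png')
a=cv2.resize(im[70:215,20:235],None,fx=3.4,fy=3.4,interpolation=2);cv2.imwrite('pics/c1.png',a)
for q in['scraper']:
  for f in (cams.mark_of,cams.find_in):
    r=f('wrist',q)[0];print(r, ray('wrist',r['location'],0 if f==cams.mark_of else .05,s))
E
```

```text
bar1 [ 0.548 -0.026]
bar2 [ 0.455 -0.016]
lipUb [0.613 0.217]
lipUf [0.585 0.001]
lipLb [0.452 0.238]
lipLf [0.428 0.039]
grip1 [ 0.561 -0.313]
grip2 [ 0.559 -0.33 ]
grip3 [ 0.48  -0.329]
grip4 [ 0.48  -0.307]
bl1 [ 0.58  -0.295]
bl2 [ 0.464 -0.293]
bl3 [ 0.463 -0.337]
bl4 [ 0.576 -0.341]
{'location': [86.7, 379.7], 'score': 0.86} [ 0.528 -0.318  0.   ]
{'location': [86.5, 386.8], 'score': 0.8} [ 0.527 -0.307  0.05 ]
```

View pics/c1.png

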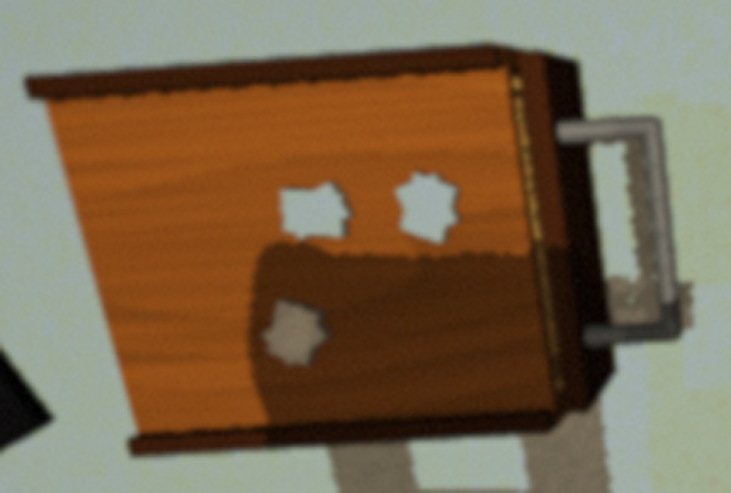

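```bash
python3 -m handwheel '{"grip":[0.35,0.35,0.35,0.35,0.35,0.35,0.35,0.35,0.35],"linear":[[36,57,-40],[36,57,-40],[36,57,-90],[36,57,-140],[36,57,-190],[36,57,-230],[36,57,-250],[36,57,-250],[36,57,-250]],"delta_rot":[[0,0,0.068],[0,0,0.068],[0,0,0.068],[0,0,0.068],[0,0,0.068],[0,0,0.068],[0,0,0.068],[0,0,0.068],[0,0,0.068]]}' 30
python3 look.py w2.png drawer_handle; python3 - <<'E'
from h import *
snap('scene');r=cams.mark_of('scene','drawer_handle')[0];print(r,ray('scene',r['location'],.072))
snap('side');r=cams.mark_of('side','drawer_handle')[0];print(r,ray('side',r['location'],.072))
E
```

```text
time_s: 3.8
eef_pos: [0.5015, -0.0176, 0.1506]
orientation: [0.998, -0.059, 0.0, 0.0]
wrist_force: [-0.3, -0.8, 0.7]
gripper_width: 0.353
grip_force: 0.0
3.8 [ 0.502 -0.018  0.151] [ 0.998 -0.059  0.     0.   ] [-0.086 -0.223  1.935 -0.     1.43   1.604]
drawer_handle 0.67 [208.2 252.2] [ 0.501 -0.018]
{'location': [165.6, 241.2], 'score': 0.87} [ 0.4946142  -0.01813529  0.072     ]
{'location': [212.4, 309.3], 'score': 0.89} [ 0.50291957 -0.01694011  0.072     ]
```

View pics/w2.png

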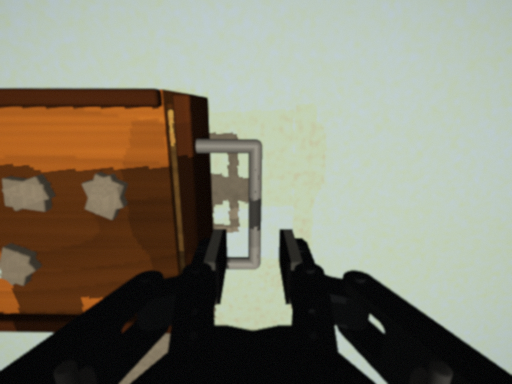

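The bar (column ~255, rows 140–268) is centred and parallel between the fingers (columns 225 and 283). I'll descend, grip, and pull.

```bash
python3 -m handwheel '{"grip":[0.35,0.35,0.35,0,0,0,0,0],"linear":[[0,0,-40],[0,0,-75],[0,0,-75],[0,0,-75],[0,0,-75],[0,0,-75],[0,0,-75],[0,0,-75]],"delta_rot":[[0,0,0],[0,0,0],[0,0,0],[0,0,0],[0,0,0],[0,0,0],[0,0,0],[0,0,0]]}' 40
python3 -m handwheel '{"grip":[0,0,0,0,0,0,0,0,0],"linear":[[-1,-10,0],[-3,-25,0],[-5,-42,0],[-7,-60,0],[-9,-78,0],[-11,-95,0],[-13,-108,0],[-13,-108,0],[-13,-108,0]],"delta_rot":[[0,0,0],[0,0,0],[0,0,0],[0,0,0],[0,0,0],[0,0,0],[0,0,0],[0,0,0],[0,0,0]]}'
```

```text
time_s: 4.9
eef_pos: [0.5018, -0.0179, 0.0766]
orientation: [0.998, -0.059, 0.001, 0.001]
wrist_force: [-0.7, -5.7, -4.7]
gripper_width: 0.099
grip_force: 39.0
time_s: 5.8
eef_pos: [0.4883, -0.1266, 0.0765]
orientation: [0.998, -0.06, 0.0, 0.0]
wrist_force: [-6.6, -0.6, 2.4]
gripper_width: 0.101
grip_force: 40.1
```

```bash
python3 -m handwheel '{"grip":[0.35,0.35,0.35,0.35,1,1,1,1,1,1,1,1],"linear":[[0,0,0],[0,0,0],[0,0,45],[0,0,90],[6,-40,110],[14,-80,130],[22,-120,150],[30,-160,170],[34,-191,175],[34,-191,175],[34,-191,175],[34,-191,175]],"delta_rot":[[0,0,0],[0,0,0],[0,0,0],[0,0,0],[0,0,0.09],[0,0,0.09],[0,0,0.09],[0,0,0.09],[0,0,0.09],[0,0,0.09],[0,0,0.09],[0,0,0.09]]}' 40
python3 look.py w3.png scraper drawer_handle; python3 - <<'E'
from h import *
for c in ['scene','side']:
  snap(c)
  r=cams.mark_of(c,'drawer_handle')[0];print(r,ray(c,r['location'],.072))
  r=cams.mark_of(c,'scraper')[0];print(r,ray(c,r['location'],0))
E
```

```text
time_s: 7.0
eef_pos: [0.5222, -0.3156, 0.2497]
orientation: [1.0, -0.014, 0.0, -0.0]
wrist_force: [-0.8, -0.2, 0.3]
gripper_width: 0.998
grip_force: 0.0
7.0 [ 0.522 -0.316  0.25 ] [ 1.    -0.014  0.    -0.   ] [-0.586 -0.024  1.592  0.     1.573  1.013]
scraper 0.89 [157.6 252.3] [ 0.53  -0.316]
drawer_handle 0.58 [210.1  87.1] [ 0.486 -0.123]
{'location': [163.5, 206.7], 'score': 0.87} [ 0.4922707  -0.12746982  0.072     ]
{'location': [181.5, 149.5], 'score': 0.65} [ 5.14819799e-01 -3.18430703e-01 -1.11022302e-16]
{'location': [238.7, 261.0], 'score': 0.67} [0.53194113 0.12410849 0.072     ]
{'location': [170.8, 361.8], 'score': 0.63} [ 0.52809257 -0.31832411  0.        ]
```

View pics/w3.png

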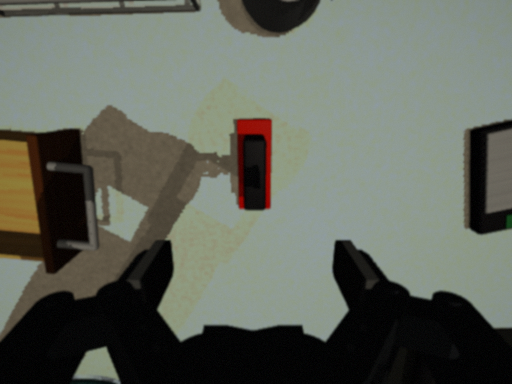

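The drawer is out at left. The scraper's blade spans columns 237–271 and rows 119–209, upright and parallel to the pads.

```bash
python3 - <<'E'
from h import *
np.set_printoptions(precision=4,suppress=True)
s=monitor.state();im=cv2.imread('pics/w3.png').astype(int)
m=((im[:,:,2]>130)&(im[:,:,1]<70)&(im[:,:,0]<70)).astype(np.uint8)
m[:100]=0;m[230:]=0;m[:,:200]=0;m[:,320:]=0
p=np.argwhere(m)[:,::-1];b=cv2.boxPoints(cv2.minAreaRect(cv2.convexHull(p.astype(np.int32))))
print(b);w=np.array([ray('wrist',(q[1],q[0]),.018,s)[:2] for q in b]);print(w,w.mean(0))
E
```

```text
[[238. 120.]
 [270. 120.]
 [270. 208.]
 [238. 208.]]
[[ 0.5806 -0.3005]
 [ 0.5795 -0.3402]
 [ 0.4626 -0.3392]
 [ 0.4638 -0.2955]] [ 0.5216 -0.3189]
```

```bash
python3 -m handwheel '{"grip":[1,1,1,1,1,1,0,0,0,0,0,0],"linear":[[0,-3,-50],[0,-3,-100],[0,-3,-150],[0,-3,-190],[0,-3,-202],[0,-3,-202],[0,-3,-202],[0,-3,-202],[0,-3,-202],[0,-3,-202],[0,-3,-202],[0,-3,-202]],"delta_rot":[[0,0,0],[0,0,0],[0,0,0],[0,0,0],[0,0,0],[0,0,0],[0,0,0],[0,0,0],[0,0,0],[0,0,0],[0,0,0],[0,0,0]]}' 60
python3 -m handwheel '{"grip":[0,0,0,0,0,0],"linear":[[0,0,0],[0,0,0],[0,0,40],[0,0,80],[0,0,130],[0,0,160]],"delta_rot":[[0,0,0],[0,0,0],[0,0,0],[0,0,0],[0,0,0],[0,0,0]]}' 60
```

```text
time_s: 8.65
eef_pos: [0.5227, -0.3196, 0.0489]
orientation: [1.0, -0.014, 0.001, 0.0]
wrist_force: [-1.4, 0.1, 7.2]
gripper_width: 0.297
grip_force: 60.2
time_s: 9.25
eef_pos: [0.5225, -0.3195, 0.2119]
orientation: [1.0, -0.014, 0.001, 0.001]
wrist_force: [0.6, -0.6, -2.1]
gripper_width: 0.296
grip_force: 59.4
```

```bash
python3 -m handwheel '{"grip":[0,0,0,0,0,0,0,0,0,0,0,0],"linear":[[0,40,10],[0,85,10],[1,130,10],[1,175,10],[2,220,10],[2,265,10],[3,310,10],[3,355,10],[4,400,10],[4,445,10],[4,490,10],[4,517,10]],"delta_rot":[[0,0,0],[0,0,0],[0,0,-0.03],[0,0,-0.05],[0,0,-0.07],[0,0,-0.091],[0,0,-0.091],[0,0,-0.091],[0,0,-0.091],[0,0,-0.091],[0,0,-0.091],[0,0,-0.091]]}' 60
python3 -m handwheel '{"grip":[0,0,0,0],"linear":[[0,0,0],[0,0,0],[0,0,0],[0,0,0]],"delta_rot":[[0,0,0],[0,0,0],[0,0,0],[0,0,0]]}' 60
python3 look.py w4.png shard1 deck
python3 - <<'E'
from h import *
for c in ['scene','side']:
  snap(c,'%s4.png'%c)
  for r in cams.mark_of(c,'shard1')[:4]: print(c,round(r['score'],2),ray(c,r['location'],.1))
a=cv2.imread('pics/scene4.png')[110:230,180:360];b=cv2.imread('pics/side4.png')[140:320,170:370]
cv2.imwrite('pics/c4.png',np.vstack([np.hstack([cv2.resize(a,(400,300)),cv2.resize(b,(400,300))]),np.hstack([cv2.resize(cv2.imread('pics/w4.png'),(400,300)),np.zeros((300,400,3),np.uint8)])]))
E
```

```text
time_s: 10.45
eef_pos: [0.5257, 0.2005, 0.2177]
orientation: [0.998, -0.059, -0.0, -0.0]
wrist_force: [0.9, 0.0, -1.9]
gripper_width: 0.292
grip_force: 59.7
time_s: 10.85
eef_pos: [0.5263, 0.1968, 0.2178]
orientation: [0.998, -0.06, 0.0, 0.0]
wrist_force: [0.3, 1.0, -1.9]
gripper_width: 0.299
grip_force: 59.7
10.85 [0.526 0.197 0.218] [ 0.998 -0.06   0.     0.   ] [ 0.312 -0.12   1.734 -0.     1.527  2.004]
shard1 0.86 [220.3 306.1] [0.493 0.149]
shard1 0.67 [168.8 387.6] [0.534 0.074]
shard1 0.66 [168.2 334.8] [0.54  0.121]
deck 0.75 [190.3 319.1] [0.521 0.136]
scene 0.43 [0.51680876 0.07203102 0.1       ]
scene 0.42 [0.48709889 0.14221273 0.1       ]
scene 0.4 [0.55599265 0.1221227  0.1       ]
side 0.65 [0.53000023 0.08219937 0.1       ]
side 0.6 [0.67022362 0.00922698 0.1       ]
side 0.48 [0.53909379 0.11951474 0.1       ]
side 0.43 [0.48699912 0.15244476 0.1       ]
```

View pics/c4.png

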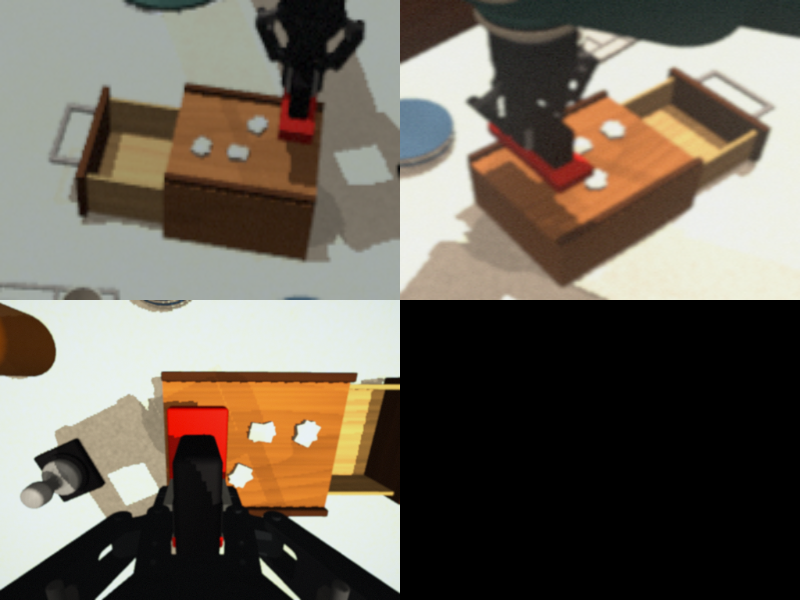

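Shards are unmoved, scraper hangs squarely behind them (scraper at scene-crop (298,120), nearest shard (258,124)). Lowering onto the rear of the deck.

```bash
python3 -m handwheel '{"grip":[0,0,0,0,0],"linear":[[1,6,-20],[1,6,-45],[1,6,-60],[1,6,-60],[1,6,-60]],"delta_rot":[[0,0,0],[0,0,0],[0,0,0],[0,0,0],[0,0,0]]}' 60
python3 -m handwheel '{"grip":[0,0,0,0],"linear":[[0,0,-4],[0,0,-8],[0,0,-8],[0,0,-8]],"delta_rot":[[0,0,0],[0,0,0],[0,0,0],[0,0,0]]}' 60
```

```text
time_s: 11.7
eef_pos: [0.5274, 0.2037, 0.1583]
orientation: [0.998, -0.06, 0.0, -0.0]
wrist_force: [-0.5, 0.0, -0.8]
gripper_width: 0.296
grip_force: 59.8
time_s: 12.1
eef_pos: [0.5273, 0.2037, 0.1498]
orientation: [0.998, -0.06, 0.0, -0.0]
wrist_force: [0.2, 0.3, -1.1]
gripper_width: 0.301
grip_force: 59.8
```

```bash
python3 -m handwheel '{"grip":[0,0,0,0,0,0,0,0,0,0,0,0],"linear":[[-1,-6,0],[-2,-14,0],[-3,-22,0],[-4,-30,0],[-5,-38,0],[-5,-46,0],[-6,-54,0],[-7,-62,0],[-8,-70,0],[-9,-78,0],[-10,-86,0],[-11,-94,0]],"delta_rot":[[0,0,0],[0,0,0],[0,0,0],[0,0,0],[0,0,0],[0,0,0],[0,0,0],[0,0,0],[0,0,0],[0,0,0],[0,0,0],[0,0,0]]}' 60
python3 -m handwheel '{"grip":[0,0,0,0,0,0,0,0,0,0,0,0],"linear":[[-1,-8,0],[-2,-16,0],[-3,-24,0],[-4,-32,0],[-5,-40,0],[-6,-48,0],[-7,-56,0],[-8,-64,0],[-9,-72,0],[-9,-78,0],[-9,-78,0],[-9,-78,0]],"delta_rot":[[0,0,0],[0,0,0],[0,0,0],[0,0,0],[0,0,0],[0,0,0],[0,0,0],[0,0,0],[0,0,0],[0,0,0],[0,0,0],[0,0,0]]}' 60
python3 - <<'E'
from h import *
s,im=snap('wrist','w5.png')
Z=.02
for r in cams.mark_of('wrist','shard1')[:4]: print('w',round(r['score'],2),ray('wrist',r['location'],Z,s),r['location'])
for c in ['scene','side']:
  snap(c,'%s5.png'%c)
  for r in cams.mark_of(c,'shard1')[:4]: print(c,round(r['score'],2),ray(c,r['location'],Z))
a=cv2.imread('pics/scene5.png')[110:230,180:360];b=cv2.imread('pics/side5.png')[140:320,170:370]
cv2.imwrite('pics/c5.png',np.vstack([np.hstack([cv2.resize(a,(400,300)),cv2.resize(b,(400,300))]),np.hstack([cv2.resize(cv2.imread('pics/w5.png'),(400,300)),np.zeros((300,400,3),np.uint8)])]))
E
```

```text
time_s: 13.3
eef_pos: [0.5161, 0.109, 0.1497]
orientation: [0.998, -0.06, 0.0, -0.0]
wrist_force: [0.1, -0.0, -0.9]
gripper_width: 0.298
grip_force: 59.8
time_s: 14.5
eef_pos: [0.5073, 0.0316, 0.1497]
orientation: [0.998, -0.06, 0.0, -0.0]
wrist_force: [0.3, -0.5, -2.0]
gripper_width: 0.3
grip_force: 59.8
w 0.45 [0.46650268 0.00966704 0.02      ] [225.1, 278.5]
scene 0.55 [ 0.52782808 -0.00392173  0.02      ]
```

View pics/c5.png

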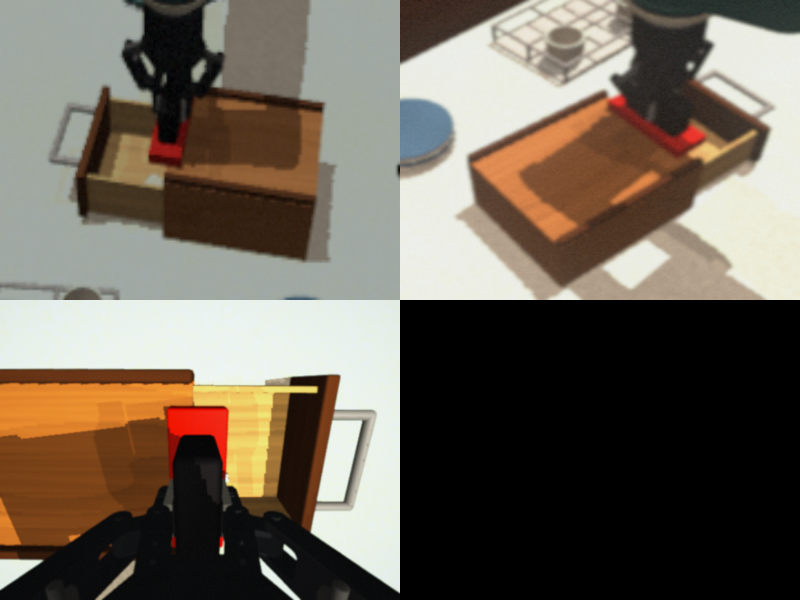

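The deck is empty and shards are partly visible beneath the blade (scene crop (150,178)). I'll lift the scraper and carry it back.

```bash
python3 -m handwheel '{"grip":[0,0,0,0,0,0,0,0,0,0,0,0],"linear":[[0,0,30],[0,0,60],[0,-40,60],[1,-85,60],[3,-130,60],[5,-175,60],[7,-220,60],[10,-265,60],[12,-310,60],[15,-351,60],[15,-351,60],[15,-351,60]],"delta_rot":[[0,0,0],[0,0,0],[0,0,0],[0,0,0.02],[0,0,0.04],[0,0,0.07],[0,0,0.091],[0,0,0.091],[0,0,0.091],[0,0,0.091],[0,0,0.091],[0,0,0.091]]}' 60
python3 -m handwheel '{"grip":[0,0,0,0,0,0,0],"linear":[[0,0,-40],[0,0,-80],[0,0,-120],[0,0,-145],[0,0,-157],[0,0,-157],[0,0,-157]],"delta_rot":[[0,0,0],[0,0,0],[0,0,0],[0,0,0],[0,0,0],[0,0,0],[0,0,0]]}' 60
python3 - <<'E'
from h import *
Z=.02
for c in ['scene','side']:
  snap(c,'%s6.png'%c)
  for r in cams.mark_of(c,'shard1')[:4]: print(c,round(r['score'],2),ray(c,r['location'],Z),r['location'])
a=cv2.imread('pics/scene6.png')[110:230,110:290];b=cv2.imread('pics/side6.png')[140:320,230:430]
cv2.imwrite('pics/c6.png',np.hstack([cv2.resize(a,(400,300)),cv2.resize(b,(400,300))]))
E
```

```text
time_s: 16.0
eef_pos: [0.5221, -0.3198, 0.2091]
orientation: [1.0, -0.015, -0.0, -0.0]
wrist_force: [0.2, 0.8, -1.3]
gripper_width: 0.297
grip_force: 60.0
time_s: 16.7
eef_pos: [0.5229, -0.3192, 0.0543]
orientation: [1.0, -0.014, 0.001, 0.0]
wrist_force: [0.6, -0.2, -1.0]
gripper_width: 0.298
grip_force: 60.1
scene 0.63 [0.46034372 0.01200054 0.02      ] [170.0, 251.4]
scene 0.38 [0.52865298 0.00347052 0.02      ] [185.1, 247.4]
```

View pics/c6.png

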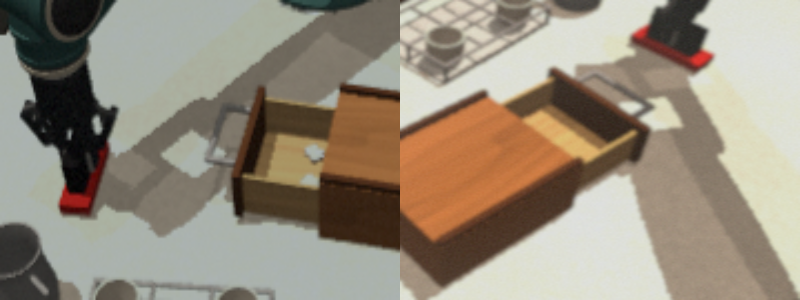

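Two shards show in the tray (scene crop (314,153) and (308,180)). I'll set the scraper down, release it, and check the drawer from above.

```bash
python3 -m handwheel '{"grip":[0,0,0,0,1,1,1,1,1],"linear":[[0,0,-3],[0,0,-5],[0,0,-5],[0,0,-5],[0,0,-5],[0,0,-5],[0,0,-5],[0,0,-5],[0,0,-5]],"delta_rot":[[0,0,0],[0,0,0],[0,0,0],[0,0,0],[0,0,0],[0,0,0],[0,0,0],[0,0,0],[0,0,0]]}' 60
python3 -m handwheel '{"grip":[1,1,1,1,1,1,1,1,1,1,1,1],"linear":[[0,0,40],[0,0,90],[0,0,140],[0,0,190],[0,0,240],[-10,50,280],[-20,100,310],[-30,150,310],[-40,200,310],[-50,225,310],[-50,225,310],[-50,225,310]],"delta_rot":[[0,0,0],[0,0,0],[0,0,0],[0,0,0],[0,0,0],[0,0,0],[0,0,0],[0,0,0],[0,0,0],[0,0,0],[0,0,0],[0,0,0]]}' 60
python3 - <<'E'
from h import *
s,im=snap('wrist','w7.png')
for q,z in (('shard1',.02),('scraper',0),('drawer_handle',.072)):
  for r in cams.mark_of('wrist',q)[:4 if q=='shard1' else 1]: print(q,round(r['score'],2),ray('wrist',r['location'],z,s),r['location'])
cv2.imwrite('pics/c7.png',cv2.resize(im[:,:,::-1],(800,600),interpolation=2))
E
```

```text
time_s: 17.8
eef_pos: [0.5222, -0.3193, 0.0476]
orientation: [1.0, -0.014, -0.0, -0.0]
wrist_force: [-0.2, -0.3, 0.1]
gripper_width: 1.002
grip_force: 0.0
time_s: 19.0
eef_pos: [0.4721, -0.0935, 0.3581]
orientation: [1.0, -0.013, 0.001, 0.0]
wrist_force: [0.3, -0.1, -0.2]
gripper_width: 0.997
grip_force: 0.0
shard1 0.75 [0.52622256 0.01398051 0.02      ] [120.9, 184.8]
shard1 0.72 [0.4675079  0.00774911 0.02      ] [156.7, 191.9]
shard1 0.5 [0.52363514 0.01162839 0.02      ] [122.5, 186.4]
drawer_handle 0.87 [ 0.48527506 -0.12680121  0.072     ] [148.8, 274.2]
```

View pics/c7.png

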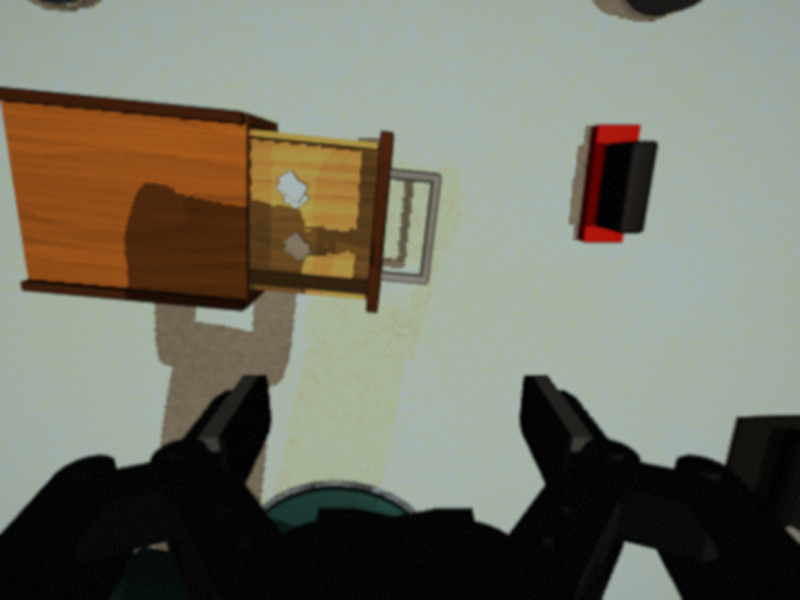

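```bash
python3 - <<'E'
import cv2
a=cv2.imread('pics/w7.png')[95:185,150:250];cv2.imwrite('pics/c8.png',cv2.resize(a,(600,540),interpolation=2))
E
```

```text
(no output)
```

View pics/c8.png

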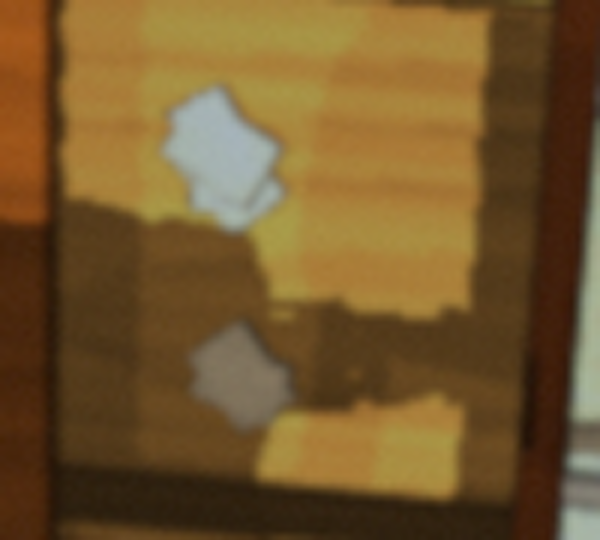

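All three shards are in the tray: two overlap at crop (220,150)/(240,205) and one is at (242,375). The scraper stands upright on the ledge and the robot is clear.

```bash
python3 -c "
from rig import job
print(job.finish_job())"
```

```text
the job is handed in; nothing more can be done
None
```

I pulled the drawer out about 108 mm, swept all three shards into it with the scraper, stood the scraper back on the ledge where it started, and handed the job in at about 19 s; no verdict was returned.

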